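# Open the double-latched steel plate chest

### The job

Open the steel plate chest: draw its red bolt back, lift the lid gently by the black front bar until the hidden safety catch stops it, then feel sideways along under the bar for the catch's yellow tongue, push it aside towards the bolt's end of the chest, and while it is held aside swing the lid up. Leave the lid standing open by itself at 45 degrees or more, without ever wrenching the lid against the bolt or the catch or ramming the tongue, and without disturbing the cup, the bottle or the basket.

Things in the scene. Friction and masses are not known exactly. Their poses are not given: they have to be found in the camera images.
- chest: Fixed steel box with hinged lid, 180 (x) by 320 (y) by 110 high, origin at the centre of its underside. -x face is the front, +y is the bolt's end; hinge line along y at x=+90, height 110. A bridge over the bolt's tip stands past the +y end, up to y=189 and 152 high. Nothing lies between bar and lid edge but the catch.
- bolt (a joint): Travel of the bolt in m: 0 = fully locked (starts 0 to 0.006), grows as it slides along the chest's -y; its tip is clear of the bridge at 0.020, stop at 0.040. About 3 N to slide; stays where it is left. It rides on the lid.
- bolt_knob (a point): Centre of the bolt's red upright round knob, 18 mm in diameter, 26 mm high (13 mm above and below this point), on the lid's top. At bolt travel 0 and lid shut: chest x=-30, y=+95, height 164. Axes as the lid's.
- lid (a joint): Lid angle, rad: 0 = shut, grows as the front rises. The stiff hinge holds the lid (0.45 to 0.7 kg) wherever it is left; raising it takes 5 to 9 N at the bar. Locked, it has 0.01 to 0.03 rad of play. With the bolt drawn it rises to about 0.11 rad (25 mm at the bar), where the catch stops it. Limit 1.45.
- bar_mid (a point): Middle of the lid's black round front bar, 14 mm in diameter, 240 mm long along y, with a bracket at each end (inner faces at y=-112 and +112). Shut: chest x=-145, y=0, height 122, so 55 mm ahead of the chest and 235 mm from the hinge line. Axes are the lid's: y along the bar to the bolt's end, z out of its top.
- tongue_zone (a point): Point of the lid 10 mm below the bar's axis, mid of where the catch's yellow tongue may be. The tongue is an upright plate across the bar, 6 mm thick (y), 39 mm ahead of the bar's axis and 23 mm behind, from 10 to 42 mm below that axis; it rises with the lid. Its place is not measured: its middle rests from 30 mm to -y to 30 mm to +y of this point.
- catch (a joint): Catch travel, m, 0 at rest. Pushed along +y by fingers that straddle the bar loosely and reach 20 mm below its axis; each mm is 0.835 mm along +y and 0.55 to the front. It frees the lid at 0.013 to 0.015 (tongue 12 mm aside); stop at 0.024. Spring 3 N at rest, 6 N at 0.015; fingers feel 4 to 12 N. Springs back. Pulling the lid hard up makes it drag: ease down 2 mm first.
- rail_mid (a point): Middle of the front edge of the dark rail fixed on the chest's front, under which the catch hooks: y=-35 to +85, 16 mm out, height 102 to 110. A lip under it (24 mm out, top at 72) blocks the catch until the lid is raised about 13 mm at the bar.
- cup: Loose steel cup, 72 mm across, 85 high, origin under its centre. Leave it alone.
- bottle: Loose amber sauce bottle, 54 mm across, 150 high, origin under its centre. Leave it alone.
- basket: Loose red plastic basket, 120 by 160 by 60 high, origin under its centre. Leave it alone.

How it is judged (in metres and radians):
On the way, in this order (a step that is already met when the one before it is completed fails the run):
1. the bolt is drawn clear while the lid is still shut (value of joint bolt above 0.021 m and value of joint lid below 0.04 rad), for 0.1 s.
2. the lid is raised slightly, up to the safety catch, the catch not yet pushed (value of joint lid between 0.055 and 0.14 rad and value of joint catch below 0.004 m), for 0.2 s.
3. the tongue of the catch is pushed aside while the lid is slightly raised (value of joint catch above 0.011 m and value of joint lid below 0.18 rad), for 0.05 s.
At the end, for the whole second after the job is handed in: the lid stands open by itself at more than 0.75 rad (43 degrees), at rest, with the bolt still drawn (more than 15 mm) (value of joint lid above 0.75 rad and velocity of joint lid between -0.05 and 0.05 rad/s and value of joint bolt above 0.015 m); the robot touches nothing.
It fails at once if the lid is wrenched against the catch (more than 35 N on the catch's hook) (contact force between catch and chest above 35 N).
It fails at once if the lid is wrenched against the bolt (more than 35 N) (contact force between bolt and chest above 35 N).
It fails at once if the tongue is rammed (more than 25 N) (contact force between catch and the fingers above 25 N).
It fails at once if the cup, bottle or basket is moved more than 3 cm or tipped (distance of any of cup, bottle, basket from where it was at the start of the episode above 0.03 m or angle between any of cup, bottle, basket's own z axis and vertical above 0.4 rad).
It also fails if it takes over 67 s, if anything falls off the work surface, if the arm or the gripper's body presses on something with over 40 N, if the wrist force passes 120 N, or if a joint passes its speed limit or range.

### The arm

A 6-joint arm with a two-finger parallel gripper is mounted at the origin on the work surface. World frame = base frame: x ahead of the robot, y to its left, z up, the work surface at z = 0. Lengths are in m, angles in degrees, forces in N, time in s.
With the tool pointing down it reaches from about 0.4 to 0.825 m from the base axis. Payload 7 kg.
Tool frame: the origin (TCP) lies at the very end of the fingers, on their centre line; the grasp point (between the pads) lies 19 mm behind it (ctrl.pinch_z is the distance from the TCP to the grasp point, in m); z points along the fingers, x is the direction in which the jaws open and shut, and the axes are right-handed (so a half turn about z gives the same grasp; the last joint's range is limited). The gripper opens to 88 mm and grips with 3 to 60 N. Pads are 19 mm wide; open, the fingers measure 130 mm over their backs; the gripper's body (78 mm by 193 mm) begins 47 mm behind the grasp point.
Start: joints at [-58.379, 20.546, 0.682, 0, -70.136, -16.507], TCP at [0.176, -0.652, 0.204] pointing down, gripper open.
Joint ranges: [-176.03, 176.03], [-82.01, 121.73], [-58.28, 71.71], [-173.87, 95.51], [-174.79, -0.11], [-173.66, 173.66]. Speed limits (degrees/s): [136.94, 136.94, 172.46, 180, 180, 180].

### API

Orientations are given as [roll, pitch, yaw] about the fixed x, y, z axes, in that order (R = Rz(yaw) Ry(pitch) Rx(roll)).
In Python, from plant import ctrl gives the robot as it stands.
- The arm moves only by the tool carry_out, never from a script. Its argument "increments" is a list of rows, each a list of 7 numbers: the turn, a rotation vector about the world's x, y, z in degrees, then the shift along the world's x, y, z in mm, then the closure, from 0 (fully open) to 1 (shut). In form: [[ax, ay, az, dx, dy, dz, grip], ...]. A call has 1 to 20 rows; each row is the pose to reach, as a shift and turn from the pose commanded when the call began; what a row does not reach only later rows make up. A row lasts 1/8 s, in which the tool goes at most 62.5 mm and 10.7 degrees, less where a joint would pass 70% of its speed; a pose out of reach is approached as far as the arm can. A call with a gripper value outside its range is refused whole. The fingers move at their own pace and stop on an object; the grip force is fixed at half the most. Time passes only in rows, so rows that repeat a pose let the fingers close. It gives the time, the measured TCP pose, the force and the opening at its end, in the units of the state.
- ctrl.get_obs(): the state, without advancing time (a new reading comes with each control period).
- ctrl.snapshot(name): name is "side" or "top"; returns a dict with "pixels" (420x560x3 uint8, blue, green, red), "intrinsics" (3x3 intrinsics, pixels), "rvec" (rotation vector, rad) and "tvec" (3), from world to camera coordinates, as OpenCV has them. Camera axes: x right, y down, z forward; pixel columns grow to the right and rows downward; lengths in m; the calibration is good to about 2 mm. A picture is of the moment at which its call begins. There is no depth.
- ctrl.close_job(): hands the job in, once; it reports no verdict.
Trained networks look in a picture, given as the dict that the camera call returned (one of the last four; its "shot" number tells which), for a name from the list of things; names that differ only in an ending like _2 or _b are one class to them, and where a whole thing is asked for, a point or a joint stands for the part that bears it (a point fixed in the world has none). Each returns a list of dicts, best first, with "confidence" (0 to 1); they miss things now and then, are a little off and sometimes report something else, mostly with a low value. They report only what shows in the picture. A call takes as long as a camera call.
- ctrl.search_frame(picture, label): "centre" ([x, y, z] in m, in world coordinates, good to about 4 mm: the middle of the surface that is visible of it).
- ctrl.outline_of(picture, label): "pixels" (420x560 bool, what is visible of it).
The state is a dict: "clock": time; "joint_pos": joint angles; "qvel": joint speeds; "tau": joint torques, N m; "tool_pos": TCP position; "orientation": TCP orientation; "force": force on the tool from outside, world axes, zero at the start; "moment": the same for the moment, N m; "opening": finger opening in m.
Only numpy, scipy, OpenCV 4.12 (cv2) and the standard library are available. Lean on these libraries where they do the work, as an engineer would, in place of code of your own. Each camera call takes 0.05 s, during which the arm holds its last target. There are 200 camera calls.

## Working session

There is one attempt and no reset: what is moved stays moved. The work goes in short steps, Python scripts to look and compute and a tool call to move; the robot and the scene stay as the last step left them, time stands still between calls to the robot, and variables do not carry over. Pictures are saved under pics/ and viewed, about 8 in all and at most 12, crops included, and the job is handed in when it is done.

Besides the shell and the picture viewer there is one more tool, called after "Request:" as name(argument=value, ...), one argument or row to a line, values as JSON. carry_out: Moves the arm, as the interface text tells. Its arguments: {"type":"object","properties":{"increments":{"type":"array"}},"required":["increments"]}

```bash
mkdir -p pics; cat > h.py <<'E'
import numpy as np, cv2
from plant import ctrl
def cam(p):
    R,_=cv2.Rodrigues(np.array(p["rvec"],float)); return np.array(p["intrinsics"]),R,np.array(p["tvec"],float).ravel()
def proj(p,X):
    return cv2.projectPoints(np.atleast_2d(np.array(X,float)),np.array(p["rvec"],float),np.array(p["tvec"],float),np.array(p["intrinsics"],float),None)[0].reshape(-1,2)
def ray(p,uv):
    K,R,t=cam(p); d=R.T@np.linalg.inv(K)@np.array([uv[0],uv[1],1.]); return -R.T@t,d
def atz(p,uv,z):
    c,d=ray(p,uv); return c+d*(z-c[2])/d[2]
def tri(p1,a,p2,b):
    P=[np.c_[cam(p)[0]@cam(p)[1],cam(p)[0]@cam(p)[2]] for p in(p1,p2)]
    X=cv2.triangulatePoints(P[0],P[1],np.array(a,float).reshape(2,1),np.array(b,float).reshape(2,1)).ravel(); return X[:3]/X[3]
def cen(m):
    r,c=np.nonzero(m); return np.array([c.mean(),r.mean()])
E
python3 - <<'E'
from h import *
import pickle
o=ctrl.get_obs(); print({k:np.round(v,3) for k,v in o.items()}, ctrl.pinch_z)
P={n:ctrl.snapshot(n) for n in("side","top")}
pickle.dump(P,open('p0.pkl','wb'))
cv2.imwrite('pics/a.png',P["side"]["pixels"]);cv2.imwrite('pics/b.png',P["top"]["pixels"])
for n,p in P.items():
    print(n,'cam at',np.round(ray(p,(280,210))[0],2))
    for l in "chest bolt_knob bar_mid tongue_zone rail_mid cup bottle basket".split():
        try:
            print(l,[(np.round(d["centre"],3),round(d["confidence"],2)) for d in ctrl.search_frame(p,l)[:2]])
        except Exception as e: print(l,e)
E
```

```text
{'clock': np.float64(0.0), 'joint_pos': array([-5.8379e+01,  2.0591e+01,  6.3400e-01, -2.0000e-02, -7.0136e+01,
       -1.6507e+01]), 'qvel': array([-0.071,  0.02 , -0.022, -0.134,  0.022, -0.006]), 'tau': array([ 1.0000e-03, -5.8272e+01,  2.9305e+01,  6.9970e+00,  7.0000e-03,
       -0.0000e+00]), 'tool_pos': array([ 0.176, -0.651,  0.203]), 'orientation': array([-1.79992e+02, -9.40000e-02,  1.05107e+02]), 'force': array([-0.314, -0.873, -0.513]), 'moment': array([0.002, 0.001, 0.031]), 'opening': np.float64(0.088)} 0.0188
side cam at [0.35 0.84 0.67]
chest [(array([0.609, 0.092, 0.124]), 0.65), (array([0.614, 0.137, 0.123]), 0.64)]
bolt_knob [(array([0.617, 0.153, 0.138]), 0.73)]
bar_mid [(array([0.61 , 0.088, 0.125]), 0.79)]
tongue_zone [(array([0.61 , 0.09 , 0.125]), 0.6)]
rail_mid [(array([0.608, 0.139, 0.122]), 0.71)]
cup [(array([0.663, 0.344, 0.061]), 0.94)]
bottle [(array([0.576, 0.324, 0.082]), 0.89)]
basket [(array([ 0.533, -0.287,  0.039]), 0.78)]
top cam at [ 0.52 -0.01  1.23]
chest [(array([0.628, 0.059, 0.12 ]), 0.82), (array([0.674, 0.347, 0.046]), 0.45)]
bolt_knob [(array([0.624, 0.157, 0.144]), 0.85)]
bar_mid [(array([0.628, 0.057, 0.125]), 0.61)]
tongue_zone [(array([0.627, 0.055, 0.124]), 0.91), (array([0.676, 0.348, 0.046]), 0.49)]
rail_mid [(array([0.625, 0.062, 0.122]), 0.68)]
cup [(array([0.675, 0.346, 0.042]), 0.7)]
bottle [(array([0.579, 0.293, 0.1  ]), 0.79)]
basket [(array([ 0.556, -0.22 ,  0.004]), 0.96)]
```

View pics/a.png

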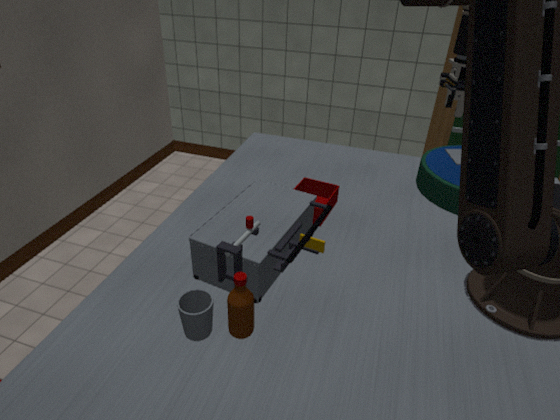

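View pics/b.png

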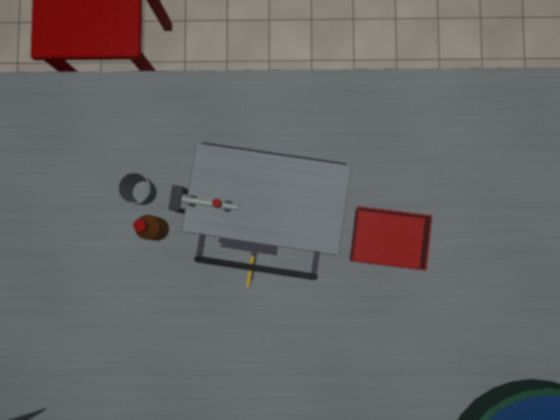

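Top view: bar from (197,260) to (316,277), lid corners about (203,144), (349,164), (338,253), (184,232), red knob (217,203) and yellow tongue around (250,270). Side view: knob (250,221), tongue (313,243), bar from (275,267) to (325,205). I'll fit the chest pose to these points.

```bash
python3 - <<'E'
from h import *
import pickle
from scipy.optimize import least_squares
P=pickle.load(open('p0.pkl','rb'));T,S=P["top"],P["side"]
def mask(p,kind,box):
    b,g,r=[p["pixels"][...,i].astype(int) for i in range(3)]
    m=(r>90)&(g<60)&(b<60) if kind=='red' else (r>90)&(g>70)&(b<60)
    z=np.zeros_like(m);x0,y0,x1,y1=box;z[y0:y1,x0:x1]=m[y0:y1,x0:x1];return z
kT=mask(T,'red',(205,190,230,215));kS=mask(S,'red',(235,205,265,240))
yT=mask(T,'y',(235,240,265,300));yS=mask(S,'y',(285,225,340,260))
for n,m in zip(('kT','kS','yT','yS'),(kT,kS,yT,yS)):
    r,c=np.nonzero(m); print(n,m.sum(),cen(m),c.min(),c.max(),r.min(),r.max())
K=tri(T,cen(kT),S,cen(kS));print('knob',K)
def W(q,X):
    c,s=np.cos(q[2]),np.sin(q[2]);X=np.atleast_2d(X).astype(float);return np.c_[q[0]+c*X[:,0]-s*X[:,1],q[1]+s*X[:,0]+c*X[:,1],X[:,2]]
TP=[([-.145,.12,.122],(197,260)),([-.145,-.12,.122],(316,277)),([.09,.16,.112],(203,144)),([.09,-.16,.112],(349,164)),([-.09,-.16,.112],(338,253)),([-.09,.16,.112],(184,232))]
SP=[([-.145,.12,.122],(275,267)),([-.145,-.12,.122],(325,205))]
def f(q):
    return np.r_[(proj(T,W(q,[a for a,_ in TP]))-[b for _,b in TP]).ravel(),(proj(S,W(q,[a for a,_ in SP]))-[b for _,b in SP]).ravel()*.5]
r=least_squares(f,[.65,.05,0],loss='soft_l1');q=r.x
print('pose',q,np.degrees(q[2]));print(np.round(f(q).reshape(-1,2),1))
c,s=np.cos(q[2]),np.sin(q[2]);d=K[:2]-q[:2];print('knob in chest',c*d[0]+s*d[1],-s*d[0]+c*d[1],K[2])
np.save('pose.npy',q)
# tongue: top-visible plate at height 112 (10 below bar)
for v in(yT,):
  rr,cc=np.nonzero(v)
  for lab,sel in(('front',rr>=rr.max()-3),('back',rr<=rr.min()+3)):
    X=atz(T,(cc[sel].mean(),rr[sel].mean()),.112);d=X[:2]-q[:2];print('tongue',lab,X,'chest',c*d[0]+s*d[1],-s*d[0]+c*d[1])
for n in'bar_mid','bolt_knob': print(n)
for n,X in(('bar_mid',[-.145,0,.122]),('barL',[-.145,.12,.122]),('barR',[-.145,-.12,.122]),('knob0',[-.03,.095,.164])):print(n,W(q,X))
img=T["pixels"][120:300,160:380];cv2.imwrite('pics/c.png',cv2.resize(img,None,fx=3.6,fy=3.3,interpolation=cv2.INTER_CUBIC))
E
```

```text
kT 49 [216.32653061 202.57142857] 213 220 199 206
kS 21 [249.14285714 217.33333333] 246 252 216 219
yT 65 [250.4 270.4] 248 254 256 284
yS 33 [313.63636364 238.3030303 ] 300 324 233 242
knob [0.62304016 0.14758882 0.17679121]
pose [ 0.63932269  0.05259125 -0.14631611] -8.383295305804578
[[ 1.1 -0.4]
 [-0.9 -0.5]
 [-5.6  1. ]
 [ 0.7  2. ]
 [ 0.1 -0.7]
 [-0.1 -1.7]
 [ 6.9 -3.7]
 [ 1.3  1.1]]
knob in chest -0.029958683152379574 0.0916086087918067 0.17679120715866922
tongue front [0.46669826 0.09032397 0.112     ] chest -0.17628114737235764 0.01216182864870835
tongue back [0.51682043 0.08252726 0.112     ] chest -0.12555781930606524 0.011755970999258923
bar_mid
bolt_knob
bar_mid [[0.49587203 0.07373147 0.122     ]]
barL [[0.51336738 0.19244925 0.122     ]]
barR [[ 0.47837668 -0.04498632  0.122     ]]
knob0 [[0.62349373 0.15095    0.164     ]]
```

Pose fit: chest at (0.639, 0.053), yaw −8.4°. The bolt starts about 3 mm drawn, and the tongue sits at chest y≈+12 mm. I'll keep the tool pointing down with the jaws along chest x throughout, so first I go above the knob's +y side with the fingers shut.

Request:
carry_out(
  increments=[
    [0,0,0,0,0,50,1],
    [0,0,66.5,452,833,50,1],
    [0,0,66.5,452,833,50,1],
    [0,0,66.5,452,833,50,1],
    [0,0,66.5,452,833,50,1],
    [0,0,66.5,452,833,50,1],
    [0,0,66.5,452,833,50,1],
    [0,0,66.5,452,833,50,1],
    [0,0,66.5,452,833,50,1],
    [0,0,66.5,452,833,50,1],
    [0,0,66.5,452,833,50,1],
    [0,0,66.5,452,833,50,1],
    [0,0,66.5,452,833,50,1],
    [0,0,66.5,452,833,50,1],
    [0,0,66.5,452,833,50,1],
    [0,0,66.5,452,833,50,1],
    [0,0,66.5,452,833,50,1],
    [0,0,66.5,452,833,50,1],
    [0,0,66.5,452,833,50,1],
    [0,0,66.5,452,833,50,1],
  ],
)

```text
clock: 3.4
tool_pos: [0.6277, 0.1802, 0.2545]
orientation: [180.0, 0.0, 171.6]
force: [-0.5, 0.5, -0.4]
opening: 0.0004
```

Request:
carry_out(
  increments=[
    [0,0,0,0,0,-25,1],
    [0,0,0,0,0,-50,1],
    [0,0,0,0,0,-70,1],
    [0,0,0,0,0,-80,1],
    [0,0,0,0,0,-88,1],
    [0,0,0,0,0,-94,1],
    [0,0,0,0,0,-94,1],
  ],
)

```text
clock: 4.28
tool_pos: [0.628, 0.1813, 0.1596]
orientation: [-180.0, -0.0, 171.6]
force: [-0.3, 0.1, -0.4]
opening: 0.0005
```

Request:
carry_out(
  increments=[
    [0,0,0,-0.9,-6,0,1],
    [0,0,0,-1.5,-10,0,1],
    [0,0,0,-2.1,-14,0,1],
    [0,0,0,-2.7,-18,0,1],
    [0,0,0,-3.1,-21,0,1],
    [0,0,0,-3.6,-24,0,1],
    [0,0,0,-4,-27,0,1],
    [0,0,0,-4.4,-30,0,1],
  ],
)

```text
clock: 5.28
tool_pos: [0.6236, 0.1512, 0.1597]
orientation: [180.0, -0.0, 171.6]
force: [0.2, -0.1, -0.4]
opening: 0.0007
```

```bash
python3 - <<'E'
from h import *
s=ctrl.snapshot("side");t=ctrl.snapshot("top")
a=cv2.resize(s["pixels"][150:330,170:390],(480,400),interpolation=cv2.INTER_CUBIC)
b=cv2.resize(t["pixels"][120:300,160:360],(320,400)) if 0 else cv2.resize(t["pixels"][150:300,170:335],(320,400))
cv2.imwrite('pics/d.png',np.hstack([a,b]))
for n,p in(('s',s),('t',t)):print(n,[(np.round(d["centre"],3),round(d["confidence"],2)) for d in ctrl.search_frame(p,"bolt_knob")[:2]])
print(ctrl.get_obs()["force"])
E
```

```text
s [(array([0.618, 0.153, 0.139]), 0.61)]
t [(array([0.618, 0.117, 0.147]), 0.52)]
[ 0.86187566  0.43537943 -0.09244081]
```

View pics/d.png

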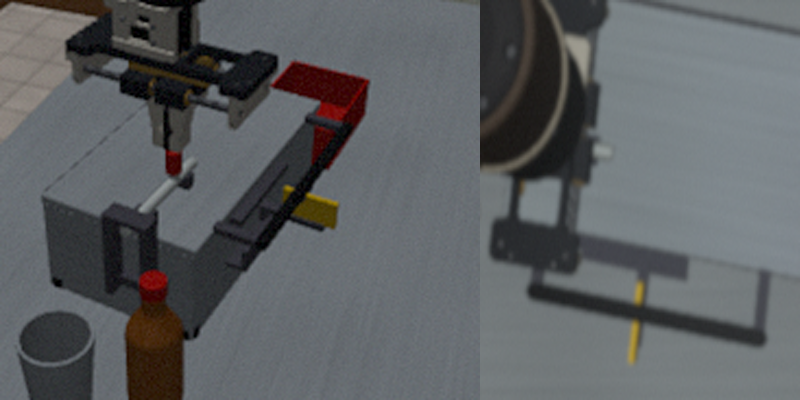

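The crop shows the red knob at crop (173,162), apparently not moved, with the fingertips just above or behind it. I'll check this by projection.

```bash
python3 - <<'E'
from h import *
import pickle
P=pickle.load(open('p0.pkl','rb'));S,T=P["side"],P["top"]
q=np.load('pose.npy');c,s=np.cos(q[2]),np.sin(q[2])
def W(X):return [q[0]+c*X[0]-s*X[1],q[1]+s*X[0]+c*X[1],X[2]]
print('TCP',proj(S,[.6236,.1512,.1597]),proj(T,[.6236,.1512,.1597]))
for z in(.151,.164,.177):print(z,proj(S,W([-.03,.092,z])),proj(T,W([-.03,.092,z])))
print('barL,R',proj(S,[W([-.145,.12,.122]),W([-.145,-.12,.122])]))
print('corners',proj(S,[W([-.09,.16,.11]),W([.09,.16,.11]),W([-.09,.16,0])]))
p=ctrl.snapshot("side");b,g,r=[p["pixels"][...,i].astype(int) for i in range(3)]
for n,I in(('now',p),('then',S)):
    b,g,r=[I["pixels"][...,i].astype(int) for i in range(3)]
    m=(r>2*g)&(r>2*b)&(r>40);m[:205]=0;m[240:]=0;m[:,:235]=0;m[:,270:]=0
    rr,cc=np.nonzero(m);print(n,m.sum(),cen(m),cc.min(),cc.max(),rr.min(),rr.max())
E
```

```text
TCP [[247.53580089 224.35122223]] [[215.91837457 203.66423975]]
0.151 [[248.29984312 226.81991373]] [[218.17135372 204.35980263]]
0.164 [[248.2761802  222.05151364]] [[217.2233893  203.71113217]]
0.177 [[248.25215412 217.20993021]] [[216.25230408 203.04664067]]
barL,R [[288.8039931  259.55109386]
 [327.54028542 207.26924197]]
corners [[257.13483124 266.58316822]
 [188.08895098 241.84674548]
 [256.77064234 303.86816247]]
now 69 [248.89855072 222.57971014] 246 252 217 228
then 84 [249.02380952 221.80952381] 246 252 216 228
```

```bash
python3 - <<'E'
from h import *
import pickle
S=pickle.load(open('p0.pkl','rb'))["side"];p=ctrl.snapshot("side")
o=ctrl.get_obs();print(np.round(o["tool_pos"],4),np.round(o["force"],2))
f=lambda I:cv2.resize(I["pixels"][180:260,215:285],(400,457),interpolation=cv2.INTER_CUBIC)
cv2.imwrite('pics/e.png',np.clip(np.hstack([f(S),f(p)])*1.3,0,255))
E
```

```text
[0.6236 0.1514 0.1597] [-0.01  0.32 -0.03][ WARN:0@0.934] global loadsave.cpp:1063 imwrite_ Unsupported depth image for selected encoder is fallbacked to CV_8U.
```

View pics/e.png

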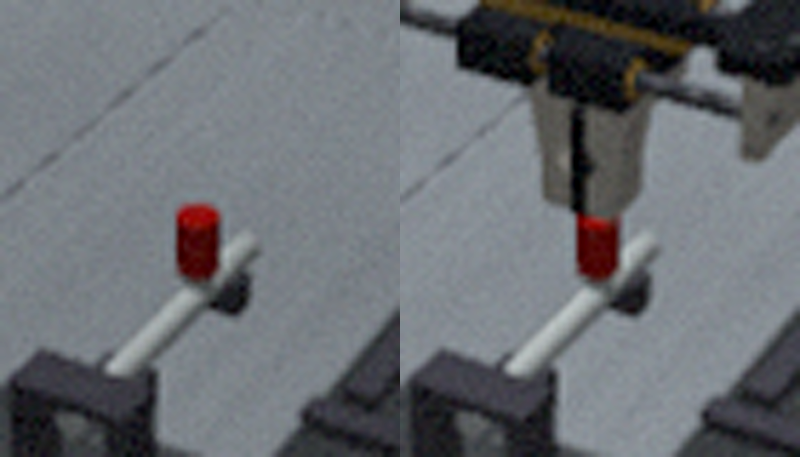

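The zoom puts the fingertips at side pixel (246,217), just over the knob's top, but the reported TCP projects to row 224. So the fingertips really end about 18 mm higher than I assumed. I'll back off and measure the tip itself.

Request:
carry_out(
  increments=[
    [0,0,0,2.2,15,0,1],
    [0,0,0,4.7,32,0,1],
    [0,0,0,4.7,32,-3,1],
    [0,0,0,4.7,32,-6,1],
    [0,0,0,4.7,32,-6,1],
  ],
)

```text
clock: 6.2
tool_pos: [0.628, 0.1832, 0.1532]
orientation: [-180.0, -0.0, 171.6]
force: [-0.2, 0.3, -0.3]
opening: 0.0004
```

```bash
python3 - <<'E'
from h import *
import pickle
S=pickle.load(open('p0.pkl','rb'))["side"];p=ctrl.snapshot("side")
o=ctrl.get_obs();print(np.round(o["tool_pos"],4),np.round(o["force"],2),o["opening"])
t=o["tool_pos"];ex=np.array([.9893,-.1458,0])
print('tcp',proj(S,[t,t+[0,0,.019],t+ex*.02,t-ex*.02]))
d=np.abs(p["pixels"].astype(int)-S["pixels"]).sum(2)>60
d[:190]=0
print('lowest changed rows',[(r,np.nonzero(d[r,200:290])[0]+200) for r in range(205,245) if d[r,200:290].sum()>1][-18:])
cv2.imwrite('pics/f.png',cv2.resize(p["pixels"][170:290,190:320],(650,600),interpolation=cv2.INTER_CUBIC))
E
```

```text
[0.6281 0.1831 0.1534] [0.59 0.55 0.55] 0.0004765228136609887
tcp [[240.30215785 234.08334999]
 [240.17406037 226.94431241]
 [232.46508672 231.49906705]
 [248.2738399  236.71202103]]
lowest changed rows [(210, array([231, 232, 233, 234, 235, 236, 237, 238, 239, 240, 241, 242, 243,
       244, 245, 246, 247, 248, 249, 250, 263, 264, 265, 266, 267, 268,
       269, 270, 271, 272, 273, 274, 275, 276, 277, 278])), (211, array([231, 232, 233, 234, 235, 236, 237, 238, 239, 240, 241, 242, 243,
       244, 245, 246, 247, 248, 249, 250, 266, 267, 268, 269, 270, 271,
       272, 273, 274, 275, 276, 277])), (212, array([232, 233, 234, 235, 236, 237, 238, 239, 240, 241, 242, 243, 244,
       245, 246, 247, 248, 249, 250, 267, 268, 269, 270, 271, 272, 273,
       274, 275, 276])), (213, array([232, 233, 234, 235, 236, 237, 238, 239, 240, 241, 242, 243, 244,
       245, 246, 247, 248, 249, 250, 267, 268, 269, 270, 271, 272, 273,
       274, 275])), (214, array([232, 233, 234, 235, 236, 237, 238, 239, 240, 241, 242, 243, 244,
       245, 246, 247, 248, 249, 250, 267, 268, 269, 270, 271, 272, 273,
 
[... 721 characters left out ...]
 241, 242, 243, 244, 245,
       246, 247, 248, 249, 250])), (221, array([232, 233, 234, 235, 236, 237, 238, 239, 240, 241, 242, 243, 244,
       245, 246, 247, 248, 249, 250])), (222, array([233, 234, 235, 236, 237, 238, 239, 240, 241, 242, 243, 244, 245,
       246, 247, 248, 249])), (223, array([233, 234, 235, 236, 237, 238, 239, 240, 241, 242, 243, 244, 245,
       246, 247, 248, 249, 250])), (224, array([233, 234, 235, 236, 237, 238, 239, 240, 241, 242, 243, 244, 245,
       246, 247, 248])), (225, array([236, 237, 238, 239, 240, 241, 242, 243, 244, 245, 246, 247])), (226, array([237, 238, 239, 240, 241, 242, 243, 244, 245, 247])), (227, array([238, 239, 240, 241, 242, 243, 244, 245]))]
```

View pics/f.png

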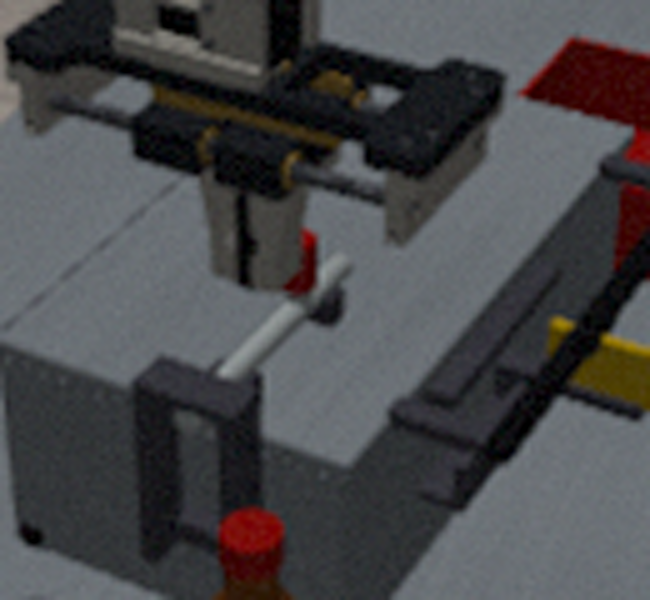

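Fingertip bottom is at side row ~227, while the reported TCP projects to row 234. So the real tip is ~18 mm above the reported TCP, at z≈0.171. I'll lower by 14 mm in small steps and watch the force.

Request:
carry_out(
  increments=[
    [0,0,0,0,0,-3,1],
    [0,0,0,0,0,-6,1],
    [0,0,0,0,0,-9,1],
    [0,0,0,0,0,-11,1],
    [0,0,0,0,0,-11,1],
  ],
)

```text
clock: 6.88
tool_pos: [0.6282, 0.1833, 0.1424]
orientation: [-180.0, -0.0, 171.6]
force: [-0.3, 0.4, 0.2]
opening: 0.0003
```

Request:
carry_out(
  increments=[
    [0,0,0,-0.9,-6,0,1],
    [0,0,0,-1.5,-10,0,1],
    [0,0,0,-2.1,-14,0,1],
    [0,0,0,-2.7,-18,0,1],
    [0,0,0,-3,-20,0,1],
    [0,0,0,-3.2,-22,0,1],
  ],
)

```text
clock: 7.62
tool_pos: [0.6252, 0.1617, 0.1428]
orientation: [180.0, 0.0, 171.6]
force: [0.2, 3.2, 0.0]
opening: 0.0003
```

Contact at 3.2 N, so the bolt is sliding. I'll continue.

Request:
carry_out(
  increments=[
    [0,0,0,-0.4,-3,0,1],
    [0,0,0,-0.9,-6,0,1],
    [0,0,0,-1.3,-9,0,1],
    [0,0,0,-1.8,-12,0,1],
    [0,0,0,-2.2,-15,0,1],
    [0,0,0,-2.7,-18,0,1],
    [0,0,0,-3.1,-21,0,1],
    [0,0,0,-3.5,-24,0,1],
    [0,0,0,-3.5,-24,0,1],
  ],
)

```text
clock: 8.75
tool_pos: [0.6214, 0.137, 0.1426]
orientation: [-180.0, -0.0, 171.6]
force: [0.1, 2.2, 1.3]
opening: 0.0003
```

Request:
carry_out(
  increments=[
    [0,0,0,1,6,0,1],
    [0,0,0,1,6,20,1],
    [0,0,0,1,6,60,1],
    [0,0,0,-60,-30,85,0.5],
    [0,0,0,-125,-90,85,0.5],
    [0,0,0,-125,-90,85,0.5],
    [0,0,0,-125,-90,85,0.5],
  ],
)

```text
clock: 9.62
tool_pos: [0.4949, 0.0458, 0.2287]
orientation: [180.0, 0.1, 171.6]
force: [-0.0, 0.3, 0.2]
opening: 0.035
```

```bash
python3 - <<'E'
from h import *
q=np.load('pose.npy');c,s=np.cos(q[2]),np.sin(q[2])
o=ctrl.get_obs();print(np.round(o["tool_pos"],4),o["opening"],np.round(o["force"],2))
p=ctrl.snapshot("side");t=ctrl.snapshot("top")
def red(I,b4):
    b,g,r=[I["pixels"][...,i].astype(int) for i in range(3)];m=(r>2*g)&(r>2*b)&(r>40);z=m*0;x0,y0,x1,y1=b4;z[y0:y1,x0:x1]=m[y0:y1,x0:x1];return z
for I,b4 in((p,(235,190,280,235)),(t,(205,190,250,215))):
    m=red(I,b4);rr,cc=np.nonzero(m);print(m.sum(),cen(m) if m.sum() else'',proj(I,[[q[0]-.03*c-s*y,q[1]-.03*s+c*y,.164] for y in(.092,.065,.055)]).round(1).tolist())
a=cv2.resize(p["pixels"][150:300,200:370],(440,390));b=cv2.resize(t["pixels"][150:300,170:335],(360,390))
cv2.imwrite('pics/g.png',np.hstack([a,b]))
E
```

```text
[0.4949 0.0458 0.2287] 0.03504229063161191 [-0.01  0.31  0.2 ]
73 [255.64383562 215.24657534] [[248.3, 222.1], [254.1, 216.2], [256.2, 214.2]]
48 [231.375      205.02083333] [[217.2, 203.7], [230.7, 205.6], [235.8, 206.3]]
```

View pics/g.png

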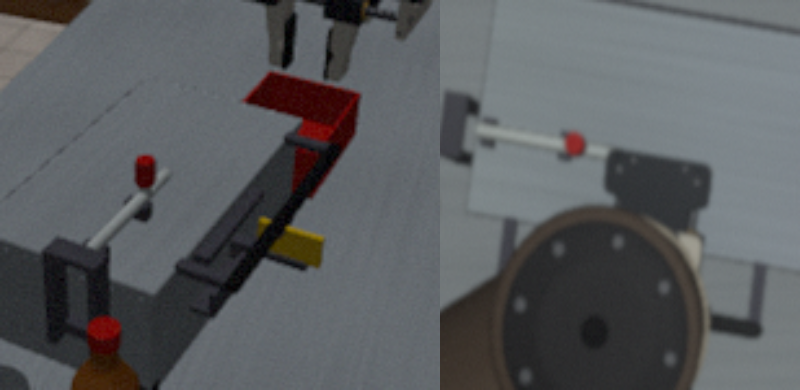

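Bolt: the knob is now at chest y≈0.063, so travel is ~31 mm and clear. The tongue is visible at side crop (290,240) and the fingertips at crop (285,65) and (335,75). I'll use those fingertips to check the tip offset.

```bash
python3 - <<'E'
from h import *
p=ctrl.snapshot("side");o=ctrl.get_obs();t=o["tool_pos"];ex=np.array([.9893,-.1458,0]);h=o["opening"]/2
print(o["opening"])
for dz in(0,.012,.018,.024):print(dz,proj(p,[t+ex*(h+.005)+[0,0,dz],t-ex*(h+.005)+[0,0,dz]]).round(1).tolist())
print('bar at -25',proj(p,[.4923,.0490,.122]))
g=cv2.cvtColor(p["pixels"],cv2.COLOR_BGR2GRAY)
print(g[168:186,304:338:1][:, ::2])
E
```

```text
0.042764583313920704
0 [[305.2, 183.8], [326.8, 189.4]]
0.012 [[305.5, 179.2], [327.3, 184.7]]
0.018 [[305.7, 176.9], [327.6, 182.4]]
0.024 [[305.9, 174.6], [327.9, 180.0]]
bar at -25 [[313.93087298 225.59190896]]
[[ 62  69   8  12 104 106 106 104 104 100 105  76  57  65  62  64  63]
 [ 61  60   4  15 105 105 100  98 100 105 101  64  49  63  63  58  74]
 [ 66  52   6  22 106 102 100 105 103 102 101  67  45  64  62  61  88]
 [ 65  53   0  29 107 101 103 105 100 101 101  54  29  61  63  55  92]
 [ 62  50   6  40 105 101  99 104 104 100 106  36  21  67  64  50  96]
 [ 63  46   0  62 106 100 102 103 102  97 106  21  33  66  65  55 100]
 [ 59  41   0  82 107 103 105 104 102 100 103  22  49  64  57  60 105]
 [ 76  49  29  99  99 100 104 104 101 100 109  10  66  59  57  60 105]
 [ 94  86  72 107 104 100 103  99 102 104 107  19  63  64  57  60 103]
 [ 81  90  96 107 106 103 105 104 104 105 102  25  62  65  62  61 102]
 [ 26  36  71  89  99 106 107 102  98 104 100  17  64  61  57  80 101]
 [ 22  18  19  39  65  87  98 105 105 104 103  19  65  59  59  95 101]
 [ 17  21  16  14  18  25  70  88  93 105 101  30  60  59  74 102 100]
 [ 16  17  17  27  16  19  16  25  57  83  94  66  78  65  97 104 100]
 [ 15  25  20  18  15  16  16  16  17  31  61  78  88  87 110 105 103]
 [ 25  24  18  23  20  24  15  17  15  29  21  35  55  88  92  94 104]
 [ 26  24  20  17  16  23  16  27  20  16  27  15  15  37  51  72  96]
 [ 22  25  27  17  15  18  16  29  15  15  29  26  15  16  14  31  50]]
```

Both fingertips project correctly with dz ≈ 0.019, so the tip lies 19 mm above the reported TCP. I'll descend over the bar at chest y=−25 mm, on the −y side of the tongue.

Request:
carry_out(
  increments=[
    [0,0,0,-2.6,3.2,-30,0.62],
    [0,0,0,-2.6,3.2,-60,0.62],
    [0,0,0,-2.6,3.2,-85,0.62],
    [0,0,0,-2.6,3.2,-97,0.62],
    [0,0,0,-2.6,3.2,-103,0.62],
    [0,0,0,-2.6,3.2,-108,0.62],
    [0,0,0,-2.6,3.2,-113,0.62],
    [0,0,0,-2.6,3.2,-118,0.62],
    [0,0,0,-2.6,3.2,-123,0.62],
    [0,0,0,-2.6,3.2,-123,0.62],
  ],
)

```text
clock: 11.02
tool_pos: [0.4937, 0.0504, 0.1043]
orientation: [-180.0, -0.0, 171.6]
force: [0.4, 0.3, 0.6]
opening: 0.0331
```

Request:
carry_out(
  increments=[
    [0,0,0,0,0,-5,0.62],
    [0,0,0,0,0,-10,0.62],
    [0,0,0,0,0,-15,0.62],
    [0,0,0,0,0,-20,0.62],
    [0,0,0,0,0,-20,0.62],
  ],
)

```text
clock: 11.65
tool_pos: [0.4937, 0.0504, 0.0841]
orientation: [-180.0, -0.0, 171.6]
force: [0.1, 0.5, 0.3]
opening: 0.033
```

```bash
python3 - <<'E'
from h import *
p=ctrl.snapshot("side");o=ctrl.get_obs();print(np.round(o["tool_pos"],4),np.round(o["force"],2))
cv2.imwrite('pics/i.png',cv2.resize(p["pixels"][170:290,240:370],(650,600),interpolation=cv2.INTER_CUBIC))
E
```

```text
[0.4939 0.0505 0.0845] [-0.46  0.18  0.94]
```

View pics/i.png

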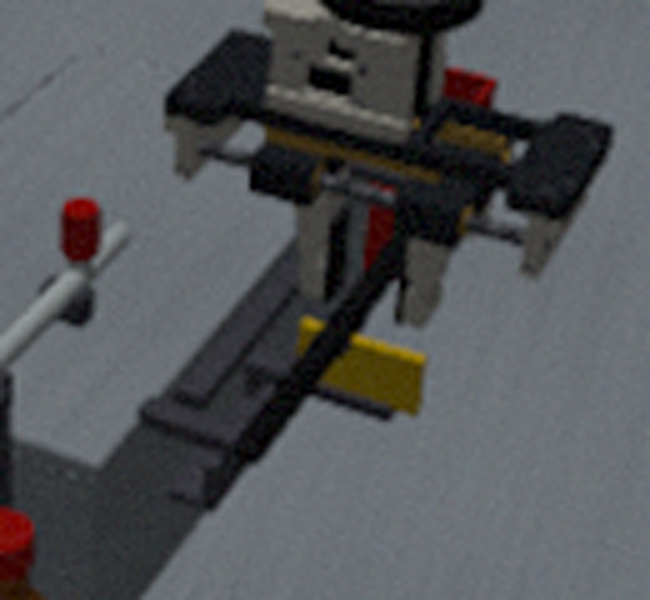

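The fingers straddle the bar just on the −y side of the tongue (tongue at crop 300–425, 320–410; fingertips at (325,295) and (415,320)). I'll grip the bar.

Request:
carry_out(
  increments=[
    [0,0,0,0,0,0,1],
    [0,0,0,0,0,0,1],
    [0,0,0,0,0,0,1],
    [0,0,0,0,0,0,1],
  ],
)

```text
clock: 12.2
tool_pos: [0.4908, 0.0505, 0.0843]
orientation: [-180.0, -0.3, 171.5]
force: [-13.0, 6.9, 8.5]
opening: 0.0132
```

Request:
carry_out(
  increments=[
    [0,0,0,-1.5,0.2,0,1],
    [0,0,0,-3,0.4,0,1],
    [0,0,0,-3,0.4,0,1],
  ],
)

```text
clock: 12.58
tool_pos: [0.4909, 0.0507, 0.0844]
orientation: [-180.0, -0.0, 171.6]
force: [1.9, -2.6, -5.5]
opening: 0.0127
```

Request:
carry_out(
  increments=[
    [0,0,0,0.2,0,3,1],
    [0,0,0,0.4,0,6,1],
    [0,0,0,0.7,0,9,1],
    [0,0,0,1,-0.1,12,1],
    [0,0,0,1,-0.1,12,1],
  ],
)

```text
clock: 13.2
tool_pos: [0.4918, 0.0506, 0.097]
orientation: [-180.0, -0.0, 171.6]
force: [0.3, -4.1, -3.9]
opening: 0.0129
```

Request:
carry_out(
  increments=[
    [0,0,0,0.2,0,2,1],
    [0,0,0,0.5,0,4,1],
    [0,0,0,0.8,-0.1,6,1],
    [0,0,0,1,-0.1,8,1],
    [0,0,0,1,-0.1,8,1],
  ],
)

```text
clock: 13.82
tool_pos: [0.4927, 0.0505, 0.1047]
orientation: [-180.0, -0.0, 171.6]
force: [1.6, -4.3, -5.8]
opening: 0.0133
```

Lid is raised ~20 mm at 5.8 N. Now I'll feel gently for the stop.

Request:
carry_out(
  increments=[
    [0,0,0,0.1,0,1,1],
    [0,0,0,0.2,0,2,1],
    [0,0,0,0.4,0,3,1],
    [0,0,0,0.4,0,3,1],
  ],
)

```text
clock: 14.32
tool_pos: [0.4931, 0.0505, 0.1076]
orientation: [-180.0, -0.0, 171.6]
force: [2.6, -4.9, -9.0]
opening: 0.013
```

Request:
carry_out(
  increments=[
    [0,0,0,0.1,0,0.7,1],
    [0,0,0,0.2,0,1.4,1],
    [0,0,0,0.2,0,1.4,1],
  ],
)

```text
clock: 14.7
tool_pos: [0.4933, 0.0504, 0.1089]
orientation: [-180.0, -0.0, 171.6]
force: [3.6, -4.9, -8.6]
opening: 0.0134
```

Request:
carry_out(
  increments=[
    [0,0,0,0.1,0,0.7,1],
    [0,0,0,0.2,0,1.4,1],
    [0,0,0,0.2,0,1.4,1],
  ],
)

```text
clock: 15.08
tool_pos: [0.4934, 0.0504, 0.1098]
orientation: [-180.0, -0.1, 171.6]
force: [4.4, -5.8, -13.7]
opening: 0.0126
```

The catch stop is felt: force goes from 8.6 to 13.7 N at ~25 mm rise. I'll ease down 2.5 mm and loosen to a straddle.

Request:
carry_out(
  increments=[
    [0,0,0,-0.1,0,-1.2,1],
    [0,0,0,-0.3,0,-2.6,1],
    [0,0,0,-0.3,0,-2.6,1],
    [0,0,0,-0.3,0,-2.6,0.72],
    [0,0,0,-0.3,0,-2.6,0.72],
    [0,0,0,-0.3,0,-2.6,0.72],
    [0,0,0,-0.3,0,-2.6,0.72],
  ],
)

```text
clock: 15.95
tool_pos: [0.4937, 0.051, 0.1081]
orientation: [180.0, 0.0, 171.6]
force: [1.4, -0.4, 0.7]
opening: 0.0248
```

Request:
carry_out(
  increments=[
    [0,0,0,0,0,-2,0.72],
    [0,0,0,0.7,5,-2,0.72],
    [0,0,0,1.5,10,-2,0.72],
    [0,0,0,2.1,14,-2,0.72],
    [0,0,0,2.3,16,-2,0.72],
    [0,0,0,2.6,18,-2,0.72],
    [0,0,0,2.6,18,-2,0.72],
  ],
)

```text
clock: 16.82
tool_pos: [0.4961, 0.0689, 0.1059]
orientation: [180.0, 0.0, 171.6]
force: [-1.6, -0.3, 0.2]
opening: 0.0243
```

Request:
carry_out(
  increments=[
    [0,0,0,0.1,1,0,0.72],
    [0,0,0,0.3,2,0,0.72],
    [0,0,0,0.4,3,0,0.72],
    [0,0,0,0.6,4,0,0.72],
    [0,0,0,0.6,4,0,0.72],
  ],
)

```text
clock: 17.45
tool_pos: [0.4963, 0.0722, 0.1057]
orientation: [-179.9, -0.0, 171.6]
force: [-0.0, -3.8, 0.2]
opening: 0.0247
```

Tongue touched (−3.8 N), as the image predicted. I'll push it gently.

Request:
carry_out(
  increments=[
    [0,0,0,0.1,1,0,0.72],
    [0,0,0,0.3,2,0,0.72],
    [0,0,0,0.4,3,0,0.72],
    [0,0,0,0.6,4,0,0.72],
    [0,0,0,0.7,5,0,0.72],
    [0,0,0,0.9,6,0,0.72],
    [0,0,0,1,7,0,0.72],
    [0,0,0,1,7,0,0.72],
  ],
)

```text
clock: 18.45
tool_pos: [0.494, 0.0775, 0.1044]
orientation: [-179.7, -0.4, 171.6]
force: [-8.0, -8.0, 0.6]
opening: 0.0245
```

Request:
carry_out(
  increments=[
    [0,0,0,0.1,1,0,0.72],
    [0,0,0,0.3,2,0,0.72],
    [0,0,0,0.4,3,0,0.72],
    [0,0,0,0.6,4,0,0.72],
    [0,0,0,0.7,5,0,0.72],
    [0,0,0,0.9,6,0,0.72],
    [0,0,0,1,7,0,0.72],
    [0,0,0,1,7,0,0.72],
  ],
)

```text
clock: 19.45
tool_pos: [0.4925, 0.0828, 0.1034]
orientation: [-179.5, -0.6, 171.5]
force: [-13.0, -10.8, 1.2]
opening: 0.0246
```

Catch travel ≈12 mm, and the tongue drags the fingers forward (−13 N in x). I'll widen the straddle and follow the frontward slant to relieve that.

Request:
carry_out(
  increments=[
    [0,0,0,-1.5,0.2,0,0.62],
    [0,0,0,-3,0.4,0,0.62],
    [0,0,0,-4,0.6,0,0.62],
    [0,0,0,-4,0.6,0,0.62],
  ],
)

```text
clock: 19.95
tool_pos: [0.4942, 0.0866, 0.1053]
orientation: [-179.9, -0.1, 171.6]
force: [2.3, -6.0, -3.3]
opening: 0.0333
```

Catch travel ≈16 mm with only 6 N, so it is freed. I'll re-centre on the bar while closing, holding the tongue aside.

Request:
carry_out(
  increments=[
    [0,0,0,0.2,1.5,0,0.62],
    [0,0,0,1.7,1.2,0,0.65],
    [0,0,0,3.2,1,0,0.7],
    [0,0,0,4.5,0.9,0,0.75],
    [0,0,0,4.5,0.9,0,0.8],
  ],
)

```text
clock: 20.58
tool_pos: [0.495, 0.085, 0.104]
orientation: [-179.6, -0.4, 171.6]
force: [-3.3, -14.5, -4.4]
opening: 0.0186
```

Request:
carry_out(
  increments=[
    [0,0,0,0,0,0,1],
    [0,0,0,0,0,0,1],
    [0,0,0,0,0,0,1],
    [0,0,0,0,0,0,1],
  ],
)

```text
clock: 21.08
tool_pos: [0.4978, 0.0847, 0.1046]
orientation: [-179.7, -0.2, 171.6]
force: [5.5, -19.0, -8.0]
opening: 0.0134
```

Request:
carry_out(
  increments=[
    [0,0,0,0.1,0,1,1],
    [0,0,0,0.2,0,2,1],
    [0,0,0,0.3,0,3,1],
    [0,0,0,0.3,0,3,1],
  ],
)

```text
clock: 21.58
tool_pos: [0.4982, 0.0846, 0.1074]
orientation: [-179.7, -0.2, 171.6]
force: [6.6, -18.5, -8.9]
opening: 0.0133
```

Request:
carry_out(
  increments=[
    [0,0,0,0.1,0,1,1],
    [0,0,0,0.2,0,2,1],
    [0,0,0,0.2,0,2,1],
  ],
)

```text
clock: 21.95
tool_pos: [0.4985, 0.0847, 0.1094]
orientation: [-179.7, -0.2, 171.6]
force: [7.4, -19.6, -9.4]
opening: 0.0132
```

Request:
carry_out(
  increments=[
    [0,0,0,0.1,0,1,1],
    [0,0,0,0.3,0,2,1],
    [0,0,0,0.3,0,2,1],
  ],
)

```text
clock: 22.32
tool_pos: [0.4988, 0.0846, 0.1114]
orientation: [-179.6, -0.2, 171.6]
force: [7.5, -19.9, -10.4]
opening: 0.0131
```

Request:
carry_out(
  increments=[
    [0,0,0,0.2,0,1,1],
    [0,0,0,0.3,0,2,1],
    [0,0,0,0.5,-0.1,3,1],
    [0,0,0,0.6,-0.1,4,1],
    [0,0,0,0.6,-0.1,4,1],
  ],
)

```text
clock: 22.95
tool_pos: [0.4995, 0.0845, 0.1154]
orientation: [-179.7, -0.2, 171.6]
force: [8.2, -19.5, -10.9]
opening: 0.0131
```

Freed: it is 7 mm past the stop and the force stays flat at ~10 N. Now I'll swing along the hinge arc.

Request:
carry_out(
  increments=[
    [0,0,0,2,-0.3,9.2,1],
    [0,0,0,4.4,-0.6,18.3,1],
    [0,0,0,7,-1,27.3,1],
    [0,0,0,10.1,-1.8,36.2,1],
    [0,0,0,13.5,-2.7,45,1],
    [0,0,0,17.2,-3.6,53.6,1],
    [0,0,0,21.3,-4.5,62.1,1],
    [0,0,0,25.6,-5.3,70.4,1],
    [0,0,0,30.4,-6,78.5,1],
    [0,0,0,35.4,-6.7,86.4,1],
    [0,0,0,35.4,-6.7,86.4,1],
  ],
)

```text
clock: 24.32
tool_pos: [0.5306, 0.0795, 0.2011]
orientation: [-179.7, -0.6, 171.5]
force: [-15.2, -5.7, 2.7]
opening: 0.0145
```

```bash
python3 - <<'E'
from h import *
p=ctrl.snapshot("side");q=np.load('pose.npy');c,s=np.cos(q[2]),np.sin(q[2])
for th in(.45,.5,.55):
    x=.09-.235*np.cos(th)+.012*np.sin(th)-.0015;z=.11+.235*np.sin(th)+.012*np.cos(th)
    print(th,z,proj(p,[[q[0]+c*x-s*y,q[1]+s*x+c*y,z] for y in(.12,-.12)]).round(1).tolist())
print('crop origin 190,120 scale 4')
cv2.imwrite('pics/j.png',cv2.resize(p["pixels"][120:270,190:380],(760,600),interpolation=cv2.INTER_CUBIC))
E
```

```text
0.45 0.22302226574437123 [[279.1, 216.6], [321.3, 170.0]]
0.5 0.2331959923146722 [[276.6, 211.6], [319.4, 165.7]]
0.55 0.24306179306341896 [[273.9, 206.7], [317.3, 161.6]]
crop origin 190,120 scale 4
```

View pics/j.png

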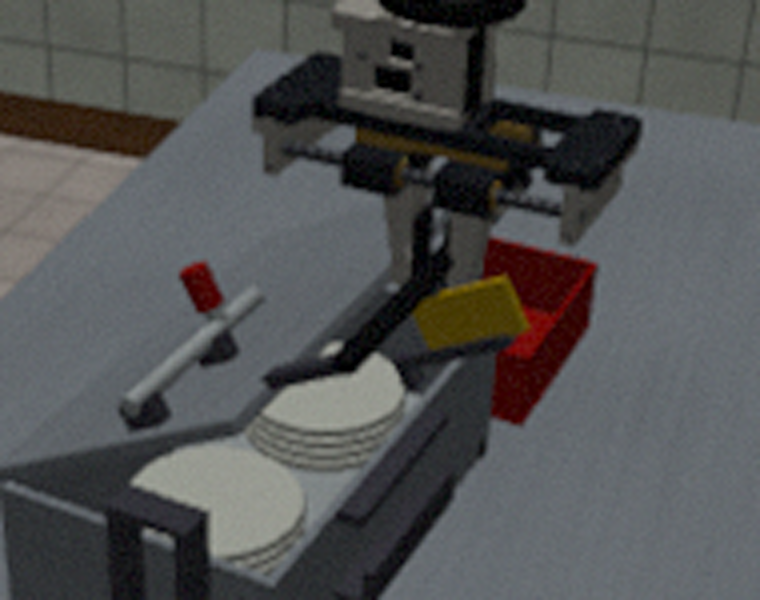

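Lid at ≈0.51 rad: bar end at crop (345,360), knob still drawn at (200,285), and the grip is holding. I'll continue the arc.

Request:
carry_out(
  increments=[
    [0,0,0,4,-0.7,7.9,1],
    [0,0,0,9,-1.5,15.6,1],
    [0,0,0,14.5,-2.4,23,1],
    [0,0,0,20.5,-3.3,30.2,1],
    [0,0,0,26.5,-4.2,37.2,1],
    [0,0,0,33,-5.2,43.9,1],
    [0,0,0,33,-5.2,43.9,1],
  ],
)

```text
clock: 25.25
tool_pos: [0.564, 0.0744, 0.2461]
orientation: [-179.7, -0.6, 171.6]
force: [-17.5, -5.2, 8.6]
opening: 0.0165
```

Request:
carry_out(
  increments=[
    [0,0,0,6,-1,6.6,1],
    [0,0,0,12.5,-2,13,1],
    [0,0,0,19.5,-3,19,1],
    [0,0,0,27,-4,24.8,1],
    [0,0,0,35,-5.2,30.2,1],
    [0,0,0,43,-6.4,35.4,1],
    [0,0,0,43,-6.4,35.4,1],
  ],
)

```text
clock: 26.12
tool_pos: [0.6086, 0.0675, 0.2836]
orientation: [-179.7, -0.3, 171.6]
force: [-14.9, -7.4, 12.4]
opening: 0.0184
```

```bash
python3 - <<'E'
from h import *
p=ctrl.snapshot("side");q=np.load('pose.npy');c,s=np.cos(q[2]),np.sin(q[2])
for th in(.8,.9,.95,1.):
    x=.09-.235*np.cos(th)+.012*np.sin(th)-.0015;z=.11+.235*np.sin(th)+.012*np.cos(th)
    print(th,z,proj(p,[[q[0]+c*x-s*y,q[1]+s*x+c*y,z] for y in(.12,-.12)]).round(1).tolist())
print('crop origin 190,80 scale 4')
cv2.imwrite('pics/k.png',cv2.resize(p["pixels"][80:230,190:380],(760,600),interpolation=cv2.INTER_CUBIC))
E
```

```text
0.8 0.28693916187355384 [[257.1, 182.9], [304.0, 141.8]]
0.9 0.30154114338170657 [[249.0, 174.3], [297.5, 134.8]]
0.95 0.30813284069906943 [[244.7, 170.2], [294.0, 131.5]]
1.0 0.3142293091002733 [[240.3, 166.3], [290.3, 128.3]]
crop origin 190,80 scale 4
```

View pics/k.png

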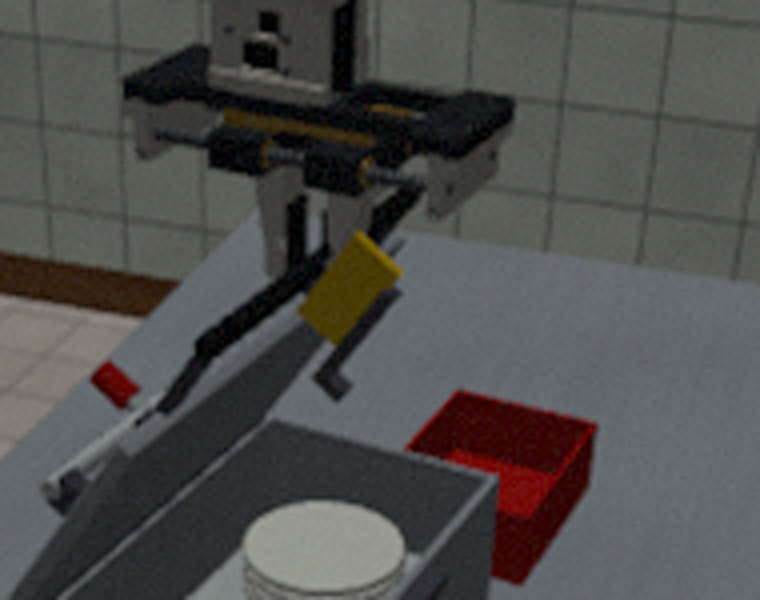

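Lid at ≈0.99 rad (bar ends at px (241,166) and (294,126)). I'll relieve the push, release and retreat straight up.

Request:
carry_out(
  increments=[
    [0,0,0,-1.5,-0.5,0.5,1],
    [0,0,0,-3,-1,1,1],
    [0,0,0,-3,-1,1,0.8],
    [0,0,0,-3,-1,1,0.65],
    [0,0,0,-3,-1,1,0.6],
    [0,0,0,-3,-1,1,0.6],
    [0,0,0,-3,-1,1,0.6],
    [0,0,0,-3,-1,1,0.6],
  ],
)

```text
clock: 27.18
tool_pos: [0.6097, 0.0681, 0.2835]
orientation: [-179.9, 0.1, 171.6]
force: [2.6, -5.8, -3.1]
opening: 0.0352
```

Request:
carry_out(
  increments=[
    [0,0,0,-0.9,-6,0,0.6],
    [0,0,0,-1.8,-12,0,0.6],
    [0,0,0,-2.6,-18,0,0.6],
    [0,0,0,-3.2,-22,0,0.6],
    [0,0,0,-3.2,-22,10,0.6],
    [0,0,0,-3.2,-22,22,0.6],
    [0,0,0,-3.2,-22,40,0.6],
    [0,0,0,-3.2,-22,70,0.6],
    [0,0,0,-3.2,-22,100,0.6],
    [0,0,0,-3.2,-22,100,0.6],
  ],
)

```text
clock: 28.42
tool_pos: [0.6069, 0.0471, 0.3874]
orientation: [179.9, 0.3, 171.6]
force: [0.3, -0.2, -0.5]
opening: 0.0353
```

Request:
carry_out(
  increments=[
    [0,0,0,-40,-20,0,0.6],
    [0,0,0,-90,-60,0,0.6],
    [0,0,0,-110,-100,0,0.6],
    [0,0,0,-110,-100,0,0.6],
    [0,0,0,-110,-100,0,0.6],
    [0,0,0,-110,-100,0,0.6],
  ],
)

```text
clock: 29.18
tool_pos: [0.4962, -0.0524, 0.3831]
orientation: [-180.0, -0.0, 171.6]
force: [-0.6, 0.3, 1.4]
opening: 0.0349
```

```bash
python3 - <<'E'
from h import *
o=ctrl.get_obs();print(np.round(o["tool_pos"],3),np.round(o["force"],2),o["clock"])
p=ctrl.snapshot("side");t=ctrl.snapshot("top")
cv2.imwrite('pics/l.png',np.hstack([cv2.resize(p["pixels"][90:350,160:380],(420,496)),cv2.resize(t["pixels"][100:310,110:440],(380,496))]))
for l in"cup","bottle","basket":
    for n,I in(('s',p),('t',t)):print(l,n,[np.round(d["centre"],3) for d in ctrl.search_frame(I,l)[:1]])
E
```

```text
[ 0.496 -0.052  0.383] [-0.59  0.26  1.39] 29.175
cup s [array([0.662, 0.345, 0.061])]
cup t [array([0.673, 0.345, 0.046])]
bottle s [array([0.577, 0.325, 0.082])]
bottle t [array([0.582, 0.292, 0.102])]
basket s [array([ 0.527, -0.276,  0.031])]
basket t [array([ 0.59 , -0.27 ,  0.004])]
```

View pics/l.png

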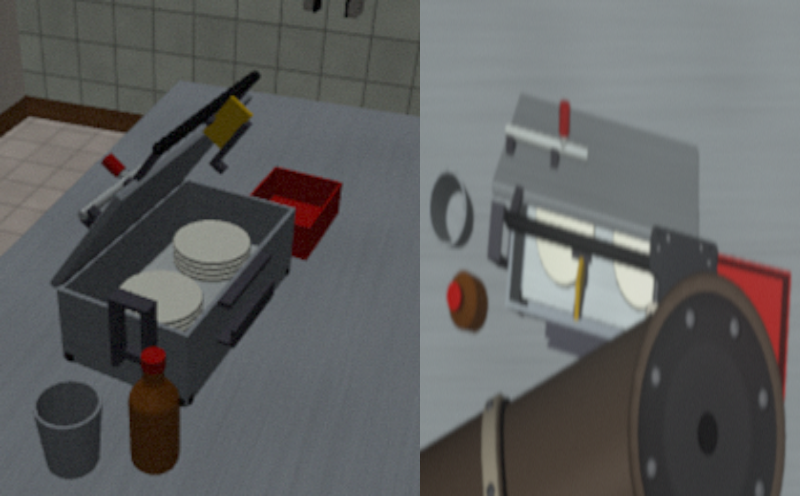

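The lid stands open, the bolt is drawn, the gripper is clear of everything and nothing else has moved. I'll hand in.

```bash
python3 -c "
from h import *
print(ctrl.close_job())"
```

```text
the job is handed in; nothing more can be done
None
```

I opened the chest and handed the job in at about 29 s. The lid stands open by itself at roughly 1.0 rad (57 degrees), read from the last pictures. `ctrl.close_job()` gave no verdict.

**What I did**
- **Bolt:** I pushed it back to about 31 mm with the fingers shut, at about 3 N.
- **Lid to the catch:** I gripped the bar and raised it about 25 mm. I felt the catch stop as the force rose from 9 to 14 N, then eased down 2.5 mm.
- **Catch:** I slid the straddling fingers along +y, touched the tongue where the image had placed it, and pushed it about 15 mm aside.
- **Opening:** With the tongue held aside I gripped the bar and swung the lid up. I then let the tongue back gently and withdrew.

**Last checks**
- **Robot clear:** the wrist force was about 1 N and the gripper was well away from everything.
- **Bolt:** the pictures show it still drawn.
- **Cup and bottle:** both read within 4 mm of where they were at the start.

**What disagreed**
- **Fingertip height:** the fingertips really end about 19 mm above the reported TCP. The first push passed over the knob without touching it, so I corrected every height after that.
- **Tongue force:** the sideways force reached about 20 N while I gripped the bar and held the tongue. Part of that was bar friction, so the tongue itself saw no more than that, under the 25 N limit.
- **Basket:** its position from the top camera shifted by about 6 cm, but the arm was covering part of it in that view. The side camera had it within about 14 mm, and in that picture it looked undisturbed.

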